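Clear the library's book-mending desk

TASK

Clear the book-mending desk: set the two loose glass paste jars gently upright into the two free cells of the divided wooden crate, one per cell, and hang the deep empty steel basket from the desk by its handle on the free, taller hook stand, so that it hangs freely and still. Leave the jar already in the crate, the basket already hanging and everything else on the desk where they are.

Things in the scene. Friction and masses are not known exactly. Their poses are not given: they have to be found in the camera images.
- deep_basket: open rectangular dark steel basket, 80 (x) x 120 (y) outside, 3 mm walls 105 high. Upright rigid handle: two 7 mm rods at y = +-57.5 mm carry a flat-sided wooden grip bar, bar centre 171 above the underside. Origin: centre of the underside. Half-turn symmetric. About 0.28 kg, varies
- deep_basket_bar (a point): centre of that basket's grip bar: 12 thick (x), 116 long (y), 14 high; free height below it to the rim 59. Pinch its sides from above about 34 mm towards one end: the hook must pass under its middle
- tall_stand: fixed steel stand, the taller of two (places may be swapped). A level strap 16 wide, 8 thick, top face 235 above the desk, reaches from the post along the stand's -x (towards the robot), ending in an upturned tip. The 18 mm post stands at x = +75 mm, its top level with the strap; foot 12 thick, 100 wide, x -10 to +130 mm. Origin: on the desk below the seat
- tall_stand_seat (a point): seat: point on the strap's top where a bar should rest; axes as the stand's. The tip, x = -48 to -40 mm from here, rises 18 mm above it. Carry the basket's bar, parallel to the stand's y, over the tip with the strap between bar and rim, then lower it here
- low_stand: fixed steel stand like the tall one, but its strap's top face only 150 above the desk; the shallow basket already hangs on it. Origin: on the desk below its seat
- jar_a: squat amber glass jar, steel lid, 50 across, 95 high, loose on the desk in front of the hook stands (in the way of a basket brought low to the hook); about 0.22 kg, varies. Origin: centre of the underside
- jar_b: squat amber glass jar, steel lid, 50 across, 95 high, loose on the desk in front of the hook stands (in the way of a basket brought low to the hook); about 0.22 kg, varies. Origin: centre of the underside
- crate: fixed light-wood crate, 84 (x) x 234 (y) x 50 high, 5 mm walls and floor, divided into three cells in a row along y, each about 71 x 74. Origin: centre of the underside; the cell at its -y end is taken by jar_home
- cell_middle (a point): centre of the floor of the middle cell (free), 5 mm above the desk
- cell_end (a point): centre of the floor of the free end cell (crate +y end), 5 mm above the desk
- eraser: bystander, leave alone: dark rubber eraser block, 45 x 20 x 14, lying between the hook stands' fronts. Origin: centre of the underside
- brush: bystander, leave alone: paste brush lying flat, 150 long, between the baskets and the jars. Origin: centre of the underside
- tape_roll: bystander, leave alone: roll of paper tape lying flat, 64 across, 24 high, on the left. Origin: centre of the underside
- stapler: bystander, leave alone: black desk stapler, 130 long, on the right. Origin: centre of the underside
- mug: bystander, leave alone: white mug, 80 across, 90 high, at the back of the desk. Origin: centre of the underside
- shallow_basket: bystander, leave alone: a like but shallower basket (walls 55 high, bar 121 above the underside) already hanging on the low stand; it stays there. Origin: centre of the underside
- stamp: bystander, leave alone: wooden hand stamp, 58 high, on the near side of the jars. Origin: centre of the underside
- jar_home: bystander, leave alone: a third jar like jar_a, already standing in the crate's right-hand cell (as the robot sees it); it stays there. Origin: centre of the underside

How it is judged:
At the end, for the whole second after the job is handed in: The deep basket hangs on the tall stand, bar on the strap (0-20 mm above, within 30 mm sideways of the seat, -40 to +35 mm along), borne by it, tilt under 0.25 rad, nearly still. Jars upright (0.1 rad) on the crate floor, one per free cell, within 22 mm of its centre, still (x of deep_basket_bar in the frame of tall_stand_seat between -0.04 and 0.035 m and y of deep_basket_bar in the frame of tall_stand_seat between -0.03 and 0.03 m and z of deep_basket_bar in the frame of tall_stand_seat between 0 and 0.02 m and contact force between deep_basket and tall_stand above 0.5 N and angle between deep_basket's own z axis and vertical below 0.25 rad and linear speed of deep_basket below 0.08 m/s and height (world z) of each of jar_a, jar_b below 0.012 m and angle between each of jar_a, jar_b's own z axis and vertical below 0.1 rad and linear speed of each of jar_a, jar_b below 0.03 m/s and ((horizontal distance between jar_a and cell_middle below 0.022 m and horizontal distance between jar_b and cell_end below 0.022 m) or (horizontal distance between jar_b and cell_middle below 0.022 m and horizontal distance between jar_a and cell_end below 0.022 m))); the robot touches nothing.
It fails at once if the jar already in the crate, the hanging basket or another bystander is moved more than 30 mm (distance of any of eraser, brush, tape_roll, stapler, mug, shallow_basket, stamp, jar_home from where it was at the start of the episode above 0.03 m).
It fails at once if a glass jar is dropped: moves faster than 0.5 m/s with no finger on it ((linear speed of jar_a above 0.5 m/s and contact force between the fingers and jar_a below 0.1 N) or (linear speed of jar_b above 0.5 m/s and contact force between the fingers and jar_b below 0.1 N)).
It also fails if it takes over 72 s, if anything falls off the work surface, if the arm or the gripper's body presses on something with over 40 N, if the wrist force passes 120 N, or if a joint passes its speed limit or range.

ROBOT

A 6-joint arm with a two-finger parallel gripper is mounted at the origin on the work surface. World frame = base frame: x ahead of the robot, y to its left, z up, the work surface at z = 0. Lengths are in m, angles in rad, forces in N, time in s.
With the tool pointing down it reaches from about 0.225 to 0.875 m from the base axis. Payload 3.4 kg.
Tool frame: the origin (TCP) lies at the very end of the fingers, on their centre line; the grasp point (between the pads) lies 19 mm behind it; z points along the fingers, y is the direction in which the jaws open and shut (so a half turn about z gives the same grasp; the last joint's range is limited). The gripper opens to 85 mm and grips with 20 to 120 N. Pads are 22 mm wide; open, the fingers measure 114 mm over their backs; the gripper's body (76 mm by 85 mm) begins 54 mm behind the grasp point. The pads swing forward as they close: fully open they stand 13 mm farther back than shut.
Start: joints at [-1.422, 0.276, 1.505, -0, 1.361, -0.121], TCP at [0.153, -0.554, 0.231] pointing down, gripper open.
Joint ranges: [-2.89, 2.89], [-0.75, 2.08], [0.22, 2.7], [-1.18, 4.32], [0.11, 2.71], [-2.7, 2.7]. Speed limits (rad/s): [2.57, 2.57, 3.14, 3.14, 3.14, 3.14].

INTERFACE

Orientations are given as a unit quaternion [w, x, y, z].
In Python, from rig import manip, viewer, job gives the robot as it stands.
- The arm moves only by the shell command python3 -m crank 'ROWS' [OPENING] [FORCE]. ROWS is JSON, a list of rows, each a list of 6 numbers: the shift along the tool's x, y, z in m, then the turn, a rotation vector about the tool's x, y, z in degrees. In form: [[dx, dy, dz, rx, ry, rz], ...]. A call has 1 to 20 rows; each row is the pose to reach, as a shift and turn from the pose measured when the call began, along the tool's axes at that moment; what a row does not reach only later rows make up. A row lasts 1/8 s, in which the tool goes at most 62.5 mm and 10.7 degrees, less where a joint would pass 70% of its speed; a pose out of reach is approached as far as the arm can. A call with a gripper value outside its range is refused whole. OPENING is the opening, from 0 (shut) to 1 (fully open), set as the call begins (- or left out, the last holds). The fingers move at their own pace and stop on an object; FORCE is the grip in N (left out, the last holds). Time passes only in rows, so rows that repeat a pose let the fingers close. It gives the time, the measured TCP pose, the force and the opening at its end, in the units of the state.
- manip.get_state(): the state, without advancing time (a new reading comes with each control period).
- viewer.get_image(name): name is "scene" or "top" or "wrist"; returns a dict with "frame" (384x512x3 uint8, blue, green, red), "range_z" (384x512 float32, m along the optical axis (not along the pixel's ray), 0 where there is no reading), "intrinsics" (3x3 intrinsics, pixels), "world_from_camera" (4x4, takes a point from camera to world coordinates); the wrist camera has in their place "mount" (4x4, takes a point from camera to tool coordinates, whose origin is the TCP and whose axes are the flange's). Camera axes: x right, y up, looking along -z (the intrinsics and any distortion apply to the point x, -y, -z); pixel columns grow to the right and rows downward; lengths in m; the calibration is good to about 2 mm. The wrist camera is an equidistant fisheye: a pixel r from the principal point sees the ray r / f radians off the axis. A picture is of the moment at which its call begins: read the wrist's pose just before it.
- job.sign_off(): hands the job in, once; it reports no verdict.
The state is a dict: "clock": time; "qpos": joint angles; "qd": joint speeds; "effort": joint torques, N m; "position": TCP position; "ee_rot": TCP orientation; "contact_force": force on the tool from outside, world axes, zero at the start; "moment": the same for the moment, N m; "width": finger opening in m.
Only numpy, scipy, OpenCV 4.12 (cv2) and the standard library are available. Lean on these libraries where they do the work, as an engineer would, in place of code of your own. Each camera call takes 0.05 s, during which the arm holds its last target. There are 200 camera calls.

## Working session

There is one attempt and no reset: what is moved stays moved. The work goes in short steps, Python scripts to look and compute and a shell command to move; the robot and the scene stay as the last step left them, time stands still between calls to the robot, and variables do not carry over. Pictures are saved under pics/ and viewed, about 8 in all and at most 12, crops included, and the job is handed in when it is done.

```bash
ls && mkdir -p pics && cat > h.py <<'E'
import numpy as np, cv2
from rig import manip, viewer, job
def cloud(im):
    d=im["range_z"]; K=im["intrinsics"]; T=im["world_from_camera"]
    v,u=np.mgrid[0:d.shape[0],0:d.shape[1]]
    p=np.stack([(u-K[0,2])/K[0,0]*d,-(v-K[1,2])/K[1,1]*d,-d],-1)
    w=p@T[:3,:3].T+T[:3,3]; w[d<=0]=np.nan
    return w
E
python3 - <<'E'
from h import *
for n in("top","scene"):
    im=viewer.get_image(n); np.savez(f"{n}0.npz",**im); cv2.imwrite(f"pics/{n}0.png",im["frame"])
    print(n,im["intrinsics"],im["world_from_camera"].round(3))
s=manip.get_state();print(s)
E
```

```text
pics
top [[390.17834588   0.         254.88698279]
 [  0.         390.17834588 193.99795252]
 [  0.           0.           1.        ]] [[-0.023  0.994 -0.107  0.446]
 [-0.999 -0.026 -0.023 -0.017]
 [-0.026  0.106  0.994  1.162]
 [ 0.     0.     0.     1.   ]]
scene [[447.25119443   0.         254.82471599]
 [  0.         447.25119443 189.5565941 ]
 [  0.           0.           1.        ]] [[-0.786 -0.444  0.43   1.235]
 [ 0.619 -0.566  0.545  0.8  ]
 [ 0.002  0.694  0.72   1.238]
 [ 0.     0.     0.     1.   ]]
{'clock': 0.1, 'qpos': array([-1.42199455e+00,  2.76519018e-01,  1.50600797e+00, -1.18797032e-05,
        1.36071604e+00, -1.20977002e-01]), 'qd': array([-0.00152984, -0.00219094, -0.00303695,  0.0019809 ,  0.00085604,
        0.00052093]), 'effort': array([ 1.28238851e-03, -4.17699087e+01, -2.46405494e+01, -3.11708436e-04,
        5.80386069e-03, -8.58475914e-06]), 'position': array([ 0.15317996, -0.55372456,  0.23053291]), 'ee_rot': array([-8.25027272e-04,  9.90915707e-01,  1.34481894e-01, -1.72876382e-05]), 'contact_force': array([-0.4167603 , -0.38857362, -0.42707551]), 'moment': array([-0.01709419,  0.02746413, -0.00572264]), 'width': 0.08537014317239741}
```

View pics/top0.png

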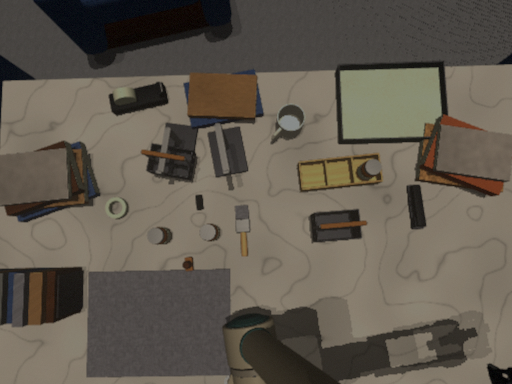

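View pics/scene0.png

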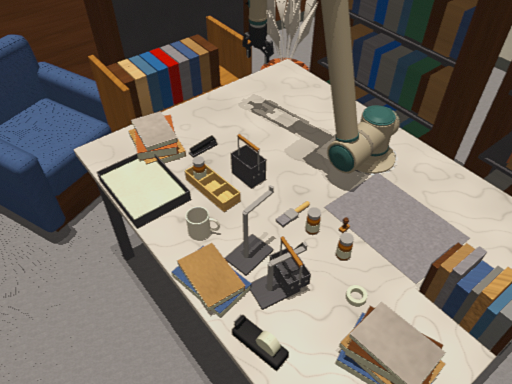

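Top view: the loose jars are at (156,236) and (209,232), the deep basket at (337,226), the crate at (340,173) with jar_home on the right, and the tall stand's strap runs from (218,130) to (230,185). Next I'll measure these.

```bash
python3 - <<'E'
from h import *
im=dict(np.load("top0.npz")); w=cloud(im); K=im["intrinsics"]; T=im["world_from_camera"]
hsv=cv2.cvtColor(im["frame"],cv2.COLOR_BGR2HSV)
v,u=np.mgrid[0:384,0:512]
def box(a,b,c,d): return (u>=a)&(u<=c)&(v>=b)&(v<=d)
def rep(n,m):
    P=w[m]; c=P.mean(0); 
    r=cv2.minAreaRect((P[:,:2]*1000).astype(np.float32))
    print(n,m.sum(),"mean",c.round(4),"zmax/min",P[:,2].max().round(3),P[:,2].min().round(3),"rect",np.round(r[0],1),np.round(r[1],1),round(r[2],1))
print("desk z",np.nanmedian(w[box(250,250,300,300)][:,2]))
rep("jarL lid",box(140,220,172,252)&(w[...,2]>.085))
rep("jarR lid",box(195,218,224,246)&(w[...,2]>.085))
rep("jarhome lid",box(360,155,385,182)&(w[...,2]>.085))
rep("deep bar",box(300,205,380,245)&(w[...,2]>.14))
rep("deep rim",box(300,205,380,245)&(w[...,2]>.09)&(w[...,2]<.12))
rep("crate",box(290,150,390,195)&(w[...,2]>.04)&(w[...,2]<.06))
rep("strap",box(205,115,250,200)&(w[...,2]>.2))
rep("strap lvl",box(205,115,250,200)&(w[...,2]>.2)&(w[...,2]<.242))
rep("tip",box(205,115,250,200)&(w[...,2]>.244))
rep("foot",box(200,120,250,185)&(w[...,2]>.008)&(w[...,2]<.02))
rep("shallow bar",box(130,120,198,185)&(w[...,2]>.158))
rep("shallow all",box(130,120,198,185)&(w[...,2]>.03))
rep("stamp",box(180,254,198,274)&(w[...,2]>.03))
rep("brush",box(230,200,255,260)&(w[...,2]>.006))
rep("mug",box(270,100,305,145)&(w[...,2]>.04))
rep("eraser",box(192,190,207,212)&(w[...,2]>.008))
# strap axis
P=w[box(205,115,250,200)&(w[...,2]>.2)][:,:2]; q=P-P.mean(0); U,S,V=np.linalg.svd(q,full_matrices=False); a=V[0]*-np.sign(V[0,0]); t=q@a
print("axis",a,np.degrees(np.arctan2(-a[1],-a[0])),"end",P.mean(0)+a*t.max(),P.mean(0)+a*t.min())
sc=dict(np.load("scene0.npz")); w2=cloud(sc)
P=w2[(w2[...,2]>.2)&(abs(w2[...,0]-.6)<.15)&(abs(w2[...,1]-.08)<.12)]
print("scene strap pts",len(P),P.min(0).round(3),P.max(0).round(3))
for lo,hi in((.2,.242),(.243,.27)):
    Q=P[(P[:,2]>lo)&(P[:,2]<hi)];print(lo,len(Q),Q.mean(0).round(4),Q.min(0).round(3),Q.max(0).round(3))
E
```

```text
desk z -0.0008624482675324563
jarL lid 215 mean [0.456  0.2851 0.0941] zmax/min 0.101 0.086 rect [456.8 285.6] [42.7 41. ] 88.7
jarR lid 212 mean [0.4619 0.1412 0.0938] zmax/min 0.1 0.085 rect [461.6 141.4] [44.1 41. ] 89.0
jarhome lid 226 mean [ 0.6286 -0.3152  0.0989] zmax/min 0.106 0.085 rect [ 629.3 -316.2] [43.  43.6] 79.0
deep bar 234 mean [ 0.4714 -0.2107  0.1763] zmax/min 0.184 0.14 rect [ 471.5 -212.4] [ 12.  120.3] 3.3
deep rim 217 mean [ 0.4715 -0.2146  0.1023] zmax/min 0.116 0.091 rect [ 471.8 -212.8] [ 80.  120.9] 3.3
crate 572 mean [ 0.6274 -0.2398  0.0477] zmax/min 0.06 0.04 rect [ 627.9 -237.4] [ 84.6 235.3] 4.8
strap 362 mean [0.6597 0.0831 0.2355] zmax/min 0.255 0.201 rect [661.2  83.6] [131.   16.8] 9.3
strap lvl 337 mean [0.6642 0.0838 0.2344] zmax/min 0.241 0.201 rect [661.2  83.6] [131.   16.8] 9.3
tip 24 mean [0.6    0.0735 0.2514] zmax/min 0.255 0.247 rect [599.8  73.6] [14.2  7.9] 86.4
foot 1122 mean [0.7048 0.0876 0.0121] zmax/min 0.02 0.008 rect [713.  100.2] [163.1 115.6] 11.7
shallow bar 235 mean [0.6603 0.2478 0.1636] zmax/min 0.17 0.158 rect [643.6 252.5] [118.6  57.4] 78.8
shallow all 1661 mean [0.6725 0.2436 0.0886] zmax/min 0.17 0.03 rect [708.8 240.3] [122.5 190.2] 80.9
stamp 54 mean [0.3723 0.2085 0.0532] zmax/min 0.061 0.044 rect [371.9 209.3] [22.3 19.3] 0.6
brush 534 mean [0.477  0.0493 0.0175] zmax/min 0.024 0.006 rect [466.5  50. ] [ 41.9 149.2] 88.5
mug 426 mean [ 0.7757 -0.0929  0.0724] zmax/min 0.096 0.04 rect [767.  -93.3] [ 78.6 106.3] 73.3
eraser 105 mean [0.5521 0.1776 0.0132] zmax/min 0.018 0.009 rect [552.5 178. ] [45.2 20.2] 8.4
axis [-0.98575587 -0.16818256] 9.68216579106105 end [0.59672421 0.07230254] [0.72585902 0.09433458]
scene strap pts 278 [0.591 0.063 0.2  ] [0.725 0.104 0.254]
0.2 257 [0.6686 0.0868 0.231 ] [0.593 0.063 0.2  ] [0.725 0.104 0.242]
0.243 18 [0.5989 0.0749 0.2497] [0.592 0.065 0.244] [0.603 0.083 0.254]
```

```bash
cat >> h.py <<'E'
from scipy.spatial.transform import Rotation as Ro
def go(xyz,psi):
    """print row (mm, deg) to world xyz with tool down, tool x yaw psi deg"""
    s=manip.get_state(); q=s["ee_rot"]; R=Ro.from_quat(np.r_[q[1:],q[0]])
    c,n=np.cos(np.radians(psi)),np.sin(np.radians(psi))
    G=Ro.from_matrix(np.array([[c,n,0],[n,-c,0],[0,0,-1]]))
    d=R.inv().apply(np.array(xyz)-s["position"]); r=(R.inv()*G).as_rotvec(degrees=True)
    print(xyz,psi,"->",d.round(4),r.round(2))
E
python3 - <<'E'
from h import *
im=dict(np.load("scene0.npz")); f=im["frame"]
cv2.imwrite("pics/jars.png",cv2.resize(f[200:265,290:365],None,fx=8,fy=8,interpolation=cv2.INTER_CUBIC))
w=cloud(im); P=w[200:240,300:328].reshape(-1,3); hs=f[200:240,300:328].reshape(-1,3)
c=w[:,314];print([(v,c[v].round(3).tolist(),f[v,314].tolist()) for v in range(204,240,2)])
go([.462,.141,.20],95); go([.462,.141,.052],95)
E
```

```text
[(204, [0.369, 0.06, 0.002], [183, 202, 213]), (206, [0.373, 0.065, -0.002], [185, 204, 215]), (208, [0.449, 0.131, 0.099], [157, 168, 176]), (210, [0.453, 0.135, 0.094], [158, 169, 177]), (212, [0.459, 0.142, 0.094], [159, 169, 177]), (214, [0.467, 0.15, 0.097], [161, 172, 180]), (216, [0.473, 0.157, 0.098], [164, 174, 183]), (218, [0.47, 0.155, 0.084], [69, 72, 74]), (220, [0.472, 0.158, 0.077], [28, 54, 92]), (222, [0.469, 0.157, 0.063], [7, 67, 123]), (224, [0.473, 0.162, 0.061], [8, 37, 74]), (226, [0.471, 0.161, 0.047], [110, 135, 135]), (228, [0.471, 0.163, 0.038], [87, 109, 112]), (230, [0.468, 0.162, 0.024], [89, 110, 114]), (232, [0.467, 0.162, 0.013], [62, 85, 98]), (234, [0.464, 0.161, -0.002], [80, 97, 112]), (236, [0.467, 0.165, -0.007], [194, 212, 223]), (238, [0.477, 0.175, -0.001], [176, 193, 205])]
[0.462, 0.141, 0.2] 95 -> [ 0.4828 -0.5872  0.0316] [-7.000e-02 -7.000e-02 -7.954e+01]
[0.462, 0.141, 0.052] 95 -> [ 0.4828 -0.587   0.1796] [-7.000e-02 -7.000e-02 -7.954e+01]
```

View pics/jars.png

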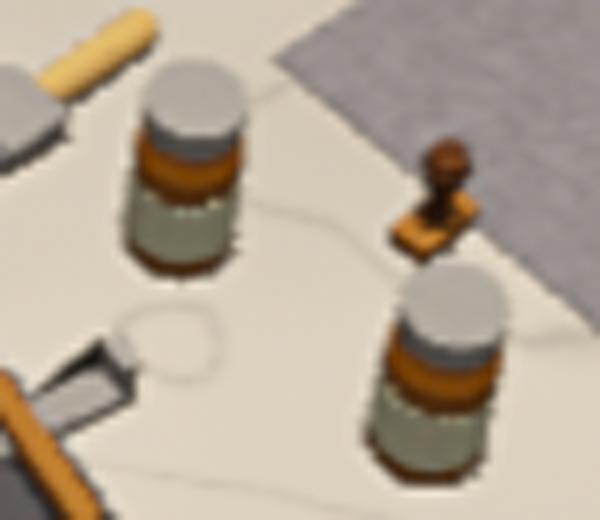

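The crop shows the jar bodies are full width up to about z 0.08, with a narrower lid above. I'll grip with the TCP at z≈0.046.

```bash
python3 -m crank '[[0.06,-0.07,0.01,0,0,-10],[0.12,-0.14,0.02,0,0,-20],[0.18,-0.21,0.03,0,0,-30],[0.24,-0.29,0.03,0,0,-40],[0.30,-0.36,0.03,0,0,-50],[0.36,-0.44,0.03,0,0,-60],[0.42,-0.51,0.03,0,0,-70],[0.483,-0.587,0.03,0,0,-79.5],[0.483,-0.587,0.03,0,0,-79.5],[0.483,-0.587,0.03,0,0,-79.5],[0.483,-0.587,0.03,0,0,-79.5],[0.483,-0.587,0.03,0,0,-79.5],[0.483,-0.587,0.03,0,0,-79.5],[0.483,-0.587,0.03,0,0,-79.5],[0.483,-0.587,0.03,0,0,-79.5],[0.483,-0.587,0.03,0,0,-79.5]]' 1 && python3 - <<'E'
from h import *
s=manip.get_state(); print(s["qpos"].round(2))
go([.4617,.1412,.046],95)
im=viewer.get_image("top"); w=cloud(im)
m=(w[...,2]>.085)&(w[...,2]<.105)&(abs(w[...,1]-.285)<.04)&(abs(w[...,0]-.456)<.04);print(np.nanmean(w[m],0))
E
```

```text
clock: 2.1
position: [0.4618, 0.1393, 0.2017]
ee_rot: [-0.001, 0.677, 0.736, 0.0]
contact_force: [0.3, -0.2, 0.3]
width: 0.0856
[0.15 0.16 1.74 0.   1.24 0.06]
[0.4617, 0.1412, 0.046] 95 -> [1.700e-03 1.000e-04 1.557e-01] [-0.02 -0.07 -0.17]
[nan nan nan]<stdin>:5: RuntimeWarning: Mean of empty slice
```

```bash
python3 -m crank '[[0.002,0,0.03,0,0,0],[0.002,0,0.06,0,0,0],[0.002,0,0.09,0,0,0],[0.002,0,0.115,0,0,0],[0.002,0,0.135,0,0,0],[0.002,0,0.15,0,0,0],[0.002,0,0.156,0,0,0],[0.002,0,0.156,0,0,0],[0.002,0,0.156,0,0,0]]' 1 && python3 -m crank '[[0,0,0,0,0,0],[0,0,0,0,0,0],[0,0,0,0,0,0],[0,0,0,0,0,0],[0,0,0,0,0,0],[0,0,0,0,0,0],[0,0,0,0,0,0],[0,0,0,0,0,0]]' 0 45 && python3 -m crank '[[0,0,-0.01,0,0,0],[0,0,-0.03,0,0,0],[0,0,-0.06,0,0,0],[0,0,-0.09,0,0,0],[0,0,-0.11,0,0,0],[0,0,-0.11,0,0,0],[0,0,-0.11,0,0,0]]' && python3 - <<'E'
from h import *
im=viewer.get_image("scene"); cv2.imwrite("pics/g1.png",cv2.resize(im["frame"][150:280,250:400],None,fx=4,fy=4))
go([.628,-.237,.156],94.8); go([.6215,-.161,.156],94.8)
E
```

```text
clock: 3.28
position: [0.4623, 0.1416, 0.0465]
ee_rot: [-0.0, 0.677, 0.736, 0.001]
contact_force: [-0.2, -0.3, -0.3]
width: 0.0854
clock: 4.28
position: [0.4615, 0.1416, 0.0472]
ee_rot: [-0.0, 0.677, 0.736, 0.001]
contact_force: [-3.2, 0.4, 6.0]
width: 0.0485
clock: 5.15
position: [0.4607, 0.1413, 0.1564]
ee_rot: [-0.001, 0.677, 0.736, -0.0]
contact_force: [-0.4, -0.1, -3.5]
width: 0.0482
[0.628, -0.237, 0.156] 94.8 -> [-0.3911  0.135  -0.0007] [-0.12 -0.07  0.03]
[0.6215, -0.161, 0.156] 94.8 -> [-0.3148  0.135  -0.0006] [-0.12 -0.07  0.03]
```

View pics/g1.png

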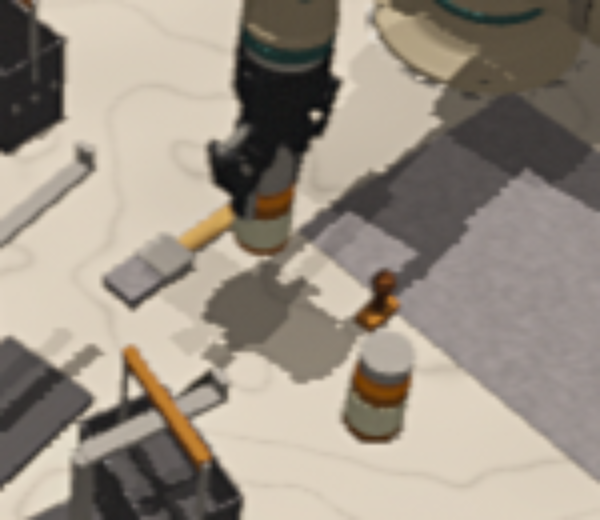

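```bash
python3 -m crank '[[-0.01,0.005,0,0,0,0],[-0.03,0.015,0,0,0,0],[-0.065,0.03,0,0,0,0],[-0.1,0.05,0,0,0,0],[-0.135,0.065,0,0,0,0],[-0.17,0.08,0,0,0,0],[-0.205,0.095,0,0,0,0],[-0.24,0.11,0,0,0,0],[-0.275,0.12,0,0,0,0],[-0.31,0.13,0,0,0,0],[-0.34,0.135,0,0,0,0],[-0.365,0.135,0,0,0,0],[-0.385,0.135,0,0,0,0],[-0.391,0.135,0,0,0,0],[-0.391,0.135,0,0,0,0],[-0.391,0.135,0,0,0,0]]' && python3 - <<'E'
from h import *
im=viewer.get_image("wrist"); cv2.imwrite("pics/w1.png",im["frame"])
go([.628,-.237,.053],94.8)
E
```

```text
clock: 7.2
position: [0.6278, -0.2358, 0.1554]
ee_rot: [-0.001, 0.676, 0.737, -0.0]
contact_force: [0.8, 0.2, -3.5]
width: 0.0485
[0.628, -0.237, 0.053] 94.8 -> [-0.0013  0.0002  0.1025] [-0.12 -0.1   0.09]
```

View pics/w1.png

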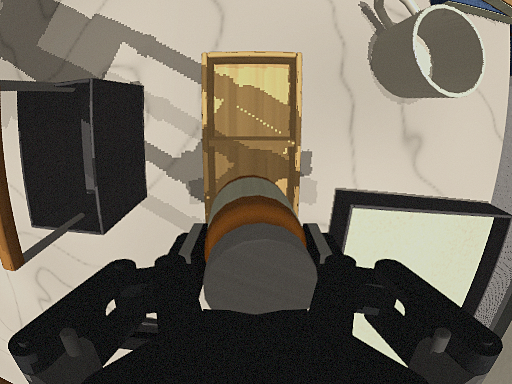

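The jar is centred over the middle cell in the wrist view, so I'll lower it slowly.

```bash
python3 -m crank '[[-0.001,0,0.015,0,0,0],[-0.001,0,0.035,0,0,0],[-0.001,0,0.055,0,0,0],[-0.001,0,0.075,0,0,0],[-0.001,0,0.09,0,0,0],[-0.001,0,0.097,0,0,0],[-0.001,0,0.1,0,0,0],[-0.001,0,0.102,0,0,0],[-0.001,0,0.102,0,0,0],[-0.001,0,0.102,0,0,0]]'
```

```text
clock: 8.5
position: [0.628, -0.2368, 0.054]
ee_rot: [-0.001, 0.676, 0.737, -0.0]
contact_force: [-0.4, -0.2, -2.7]
width: 0.0482
```

```bash
python3 -m crank '[[0,0,0.001,0,0,0],[0,0,0.002,0,0,0],[0,0,0.002,0,0,0],[0,0,0.002,0,0,0]]' && python3 -m crank '[[0,0,0,0,0,0],[0,0,0,0,0,0],[0,0,0,0,0,0],[0,0,0,0,0,0]]' 0.75 && python3 -m crank '[[0,0,-0.01,0,0,0],[0,0,-0.03,0,0,0],[0,0,-0.06,0,0,0],[0,0,-0.09,0,0,0],[0,0,-0.12,0,0,0],[0,0,-0.15,0,0,0],[0,0,-0.15,0,0,0],[0,0,-0.15,0,0,0]]' 1 && python3 - <<'E'
from h import *
go([.456,.2853,.200],95)
im=viewer.get_image("top"); w=cloud(im); cv2.imwrite("pics/t2.png",im["frame"])
E
```

```text
clock: 9.0
position: [0.6282, -0.2369, 0.0524]
ee_rot: [-0.001, 0.676, 0.737, 0.0]
contact_force: [-0.6, 0.0, -1.0]
width: 0.0482
clock: 9.5
position: [0.6282, -0.237, 0.0524]
ee_rot: [-0.001, 0.676, 0.737, 0.0]
contact_force: [0.0, 0.2, -0.3]
width: 0.0643
clock: 10.5
position: [0.6279, -0.2369, 0.2021]
ee_rot: [-0.001, 0.676, 0.737, -0.0]
contact_force: [-0.6, 0.4, -0.4]
width: 0.0852
[0.456, 0.2853, 0.2] 95 -> [ 0.5349 -0.1268  0.0029] [-0.07 -0.07 -0.11]
```

```bash
python3 -m crank '[[0.03,-0.015,0,0,0,0],[0.08,-0.04,0,0,0,0],[0.13,-0.065,0,0,0,0],[0.18,-0.095,0,0,0,0],[0.23,-0.115,0,0,0,0],[0.28,-0.127,0,0,0,0],[0.33,-0.127,0,0,0,0],[0.38,-0.127,0,0,0,0],[0.43,-0.127,0,0,0,0],[0.48,-0.127,0,0,0,0],[0.52,-0.127,0,0,0,0],[0.535,-0.127,0,0,0,0],[0.535,-0.127,0,0,0,0],[0.535,-0.127,0,0,0,0],[0.535,-0.127,0,0,0,0]]' 1 && python3 - <<'E'
from h import *
go([.456,.2853,.046],95)
E
```

```text
clock: 12.42
position: [0.4557, 0.2842, 0.2027]
ee_rot: [-0.001, 0.677, 0.736, -0.0]
contact_force: [0.1, 0.2, 0.0]
width: 0.0856
[0.456, 0.2853, 0.046] 95 -> [0.0009 0.0008 0.1567] [-0.15 -0.08 -0.21]
```

View pics/t2.png

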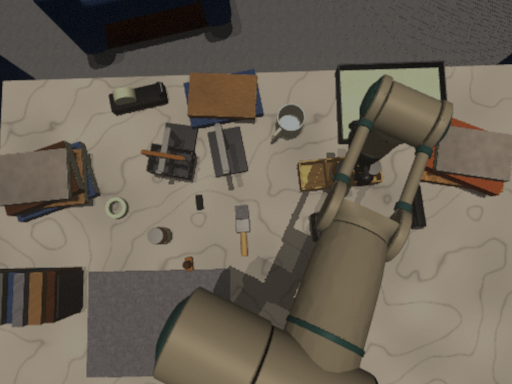

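In the top view the arm hides the crate, everything else is unmoved and the left jar is still at (156,236). I'll grasp that jar next.

```bash
python3 -m crank '[[0.001,0.001,0.03,0,0,0],[0.001,0.001,0.06,0,0,0],[0.001,0.001,0.09,0,0,0],[0.001,0.001,0.115,0,0,0],[0.001,0.001,0.135,0,0,0],[0.001,0.001,0.15,0,0,0],[0.001,0.001,0.157,0,0,0],[0.001,0.001,0.157,0,0,0],[0.001,0.001,0.157,0,0,0]]' 1 && python3 -m crank '[[0,0,0,0,0,0],[0,0,0,0,0,0],[0,0,0,0,0,0],[0,0,0,0,0,0],[0,0,0,0,0,0],[0,0,0,0,0,0],[0,0,0,0,0,0],[0,0,0,0,0,0]]' 0 45 && python3 -m crank '[[0,0,-0.01,0,0,0],[0,0,-0.03,0,0,0],[0,0,-0.06,0,0,0],[0,0,-0.09,0,0,0],[0,0,-0.12,0,0,0],[0,0,-0.13,0,0,0],[0,0,-0.13,0,0,0],[0,0,-0.13,0,0,0]]' && python3 - <<'E'
from h import *
go([.6215,-.161,.175],94.8)
im=viewer.get_image("top"); w=cloud(im)
m=(w[...,2]>.085)&(w[...,2]<.115)&(w[...,0]>.57)&(w[...,0]<.68)&(w[...,1]<-.1)&(w[...,1]>-.4)
n,l,st,c=cv2.connectedComponentsWithStats(m.astype(np.uint8))
for i in range(1,n):
    if st[i,4]>40: print("lid",st[i,4],w[l==i].mean(0).round(4))
E
```

```text
clock: 13.55
position: [0.4568, 0.2857, 0.0464]
ee_rot: [-0.001, 0.677, 0.736, 0.0]
contact_force: [0.5, -0.1, 0.2]
width: 0.0858
clock: 14.55
position: [0.4561, 0.2857, 0.0471]
ee_rot: [-0.001, 0.677, 0.736, -0.0]
contact_force: [-1.9, -0.4, 5.6]
width: 0.0486
clock: 15.55
position: [0.4555, 0.285, 0.1757]
ee_rot: [-0.002, 0.677, 0.736, -0.001]
contact_force: [0.0, 0.1, -3.2]
width: 0.0483
[0.6215, -0.161, 0.175] 94.8 -> [-4.583e-01  1.282e-01 -3.000e-04] [-0.27 -0.06 -0.01]
lid 224 [ 0.6287 -0.3154  0.0989]
lid 220 [ 0.6271 -0.2357  0.0992]
```

```bash
python3 -m crank '[[-0.01,0,0,0,0,0],[-0.03,0,0,0,0,0],[-0.065,0.005,0,0,0,0],[-0.1,0.01,0,0,0,0],[-0.14,0.015,0,0,0,0],[-0.18,0.025,0,0,0,0],[-0.22,0.04,0,0,0,0],[-0.26,0.055,0,0,0,0],[-0.3,0.075,0,0,0,0],[-0.34,0.095,0,0,0,0],[-0.38,0.11,0,0,0,0],[-0.415,0.12,0,0,0,0],[-0.44,0.128,0,0,0,0],[-0.452,0.128,0,0,0,0],[-0.458,0.128,0,0,0,0],[-0.458,0.128,0,0,0,0],[-0.458,0.128,0,0,0,0]]' && python3 - <<'E'
from h import *
go([.6215,-.161,.0525],94.8)
E
```

```text
clock: 17.73
position: [0.6209, -0.1595, 0.1747]
ee_rot: [-0.002, 0.677, 0.736, -0.001]
contact_force: [-0.6, -0.1, -2.6]
width: 0.0481
[0.6215, -0.161, 0.0525] 94.8 -> [-0.0017  0.0011  0.1222] [-0.29 -0.09  0.05]
```

```bash
python3 -m crank '[[-0.002,0.001,0.02,0,0,0],[-0.002,0.001,0.045,0,0,0],[-0.002,0.001,0.07,0,0,0],[-0.002,0.001,0.09,0,0,0],[-0.002,0.001,0.105,0,0,0],[-0.002,0.001,0.115,0,0,0],[-0.002,0.001,0.119,0,0,0],[-0.002,0.001,0.121,0,0,0],[-0.002,0.001,0.122,0,0,0],[-0.002,0.001,0.123,0,0,0],[-0.002,0.001,0.123,0,0,0]]'
```

```text
clock: 19.1
position: [0.6219, -0.1615, 0.0523]
ee_rot: [-0.002, 0.677, 0.736, -0.001]
contact_force: [0.3, -0.3, -0.9]
width: 0.0483
```

```bash
python3 -m crank '[[0,0,0,0,0,0],[0,0,0,0,0,0],[0,0,0,0,0,0],[0,0,0,0,0,0]]' 0.75 && python3 -m crank '[[0,0,-0.01,0,0,0],[0,0,-0.03,0,0,0],[0,0,-0.06,0,0,0],[0,0,-0.09,0,0,0],[0,0,-0.13,0,0,0],[0,0,-0.17,0,0,0],[0,0,-0.2,0,0,0],[0,0,-0.2,0,0,0],[0,0,-0.2,0,0,0]]' 1 && python3 - <<'E'
from h import *
# grip point: bar centre (0.4715,-0.2126), yaw 3.3, 34mm toward -y end
a=np.radians(3.3); g=np.array([.4715,-.2126])-.034*np.array([-np.sin(a),np.cos(a)]); print(g)
go([g[0],g[1],.252],93.3)
E
```

```text
clock: 19.6
position: [0.6219, -0.1615, 0.0524]
ee_rot: [-0.002, 0.677, 0.736, -0.001]
contact_force: [0.4, 0.3, -0.5]
width: 0.064
clock: 20.72
position: [0.6221, -0.1614, 0.2519]
ee_rot: [-0.002, 0.677, 0.736, -0.001]
contact_force: [-0.1, 0.2, -0.7]
width: 0.0854
[ 0.47345718 -0.24654362]
[np.float64(0.47345717691662526), np.float64(-0.24654362176487699), 0.252] 93.3 -> [-0.0723 -0.1553  0.0005] [-0.28 -0.08  1.55]
```

```bash
python3 -m crank '[[-0.02,-0.04,0,-0.3,0,0.5],[-0.04,-0.08,0,-0.3,0,1],[-0.06,-0.12,0,-0.3,0,1.5],[-0.07,-0.145,0,-0.3,0,1.5],[-0.072,-0.155,0,-0.3,0,1.5],[-0.072,-0.155,0,-0.3,0,1.5],[-0.072,-0.155,0,-0.3,0,1.5]]' 1 && python3 - <<'E'
from h import *
go([.4735,-.2465,.152],93.3)
im=viewer.get_image("wrist"); cv2.imwrite("pics/w2.png",im["frame"])
im=viewer.get_image("scene"); w=cloud(im)
m=(w[...,2]>.085)&(w[...,2]<.115)&(w[...,0]>.57)&(w[...,0]<.68)&(w[...,1]<-.1)&(w[...,1]>-.4)
n,l,st,c=cv2.connectedComponentsWithStats(m.astype(np.uint8))
for i in range(1,n):
    if st[i,4]>40: print("lid",st[i,4],w[l==i].mean(0).round(4))
E
```

```text
clock: 21.6
position: [0.4746, -0.2458, 0.2521]
ee_rot: [-0.001, 0.686, 0.728, 0.001]
contact_force: [-0.3, 0.8, 0.6]
width: 0.0853
[0.4735, -0.2465, 0.152] 93.3 -> [-0.0008 -0.0012  0.1001] [ 0.03 -0.12  0.09]
lid 104 [ 0.6299 -0.3132  0.0977]
lid 110 [ 0.6272 -0.2323  0.0977]
lid 115 [ 0.6212 -0.1571  0.0979]
```

View pics/w2.png

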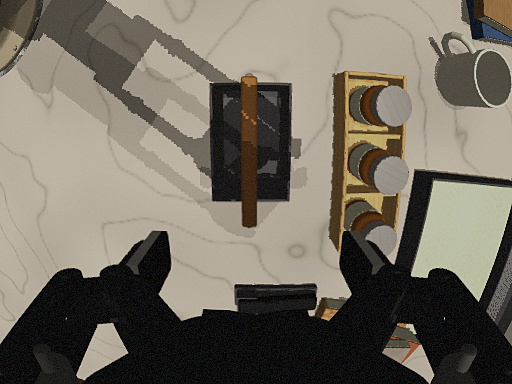

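All three jars stand in their cells. The bar is at column 250, close to the midline between the fingers at about 256. I'll grasp it now.

```bash
python3 -m crank '[[-0.001,-0.001,0.025,0,0,0],[-0.001,-0.001,0.055,0,0,0],[-0.001,-0.001,0.08,0,0,0],[-0.001,-0.001,0.095,0,0,0],[-0.001,-0.001,0.1,0,0,0],[-0.001,-0.001,0.1,0,0,0]]' 1 && python3 -m crank '[[0,0,0,0,0,0],[0,0,0,0,0,0],[0,0,0,0,0,0],[0,0,0,0,0,0],[0,0,0,0,0,0],[0,0,0,0,0,0],[0,0,0,0,0,0],[0,0,0,0,0,0],[0,0,0,0,0,0],[0,0,0,0,0,0]]' 0 90 && python3 -m crank '[[0,0,-0.005,0,0,0],[0,0,-0.02,0,0,0],[0,0,-0.04,0,0,0],[0,0,-0.07,0,0,0],[0,0,-0.1,0,0,0],[0,0,-0.125,0,0,0],[0,0,-0.14,0,0,0],[0,0,-0.14,0,0,0],[0,0,-0.14,0,0,0]]' && python3 - <<'E'
from h import *
im=viewer.get_image("scene"); cv2.imwrite("pics/s3.png",cv2.resize(im["frame"][60:260,150:400],None,fx=3,fy=3))
go([.45,.03,.29],99.5)
im=viewer.get_image("top"); w=cloud(im)
hsv=cv2.cvtColor(im["frame"],cv2.COLOR_BGR2HSV)
m=(hsv[...,0]>4)&(hsv[...,0]<18)&(hsv[...,1]>120)&(w[...,2]>.27)&(w[...,2]<.36)&(abs(w[...,0]-.47)<.04)&(abs(w[...,1]+.2)<.1)
P=w[m];print(len(P))
if len(P): print(P.min(0),P.max(0),np.polyfit(P[:,1],P[:,2],1),np.polyfit(P[:,1],P[:,0],1))
E
```

```text
clock: 22.45
position: [0.4742, -0.2468, 0.1525]
ee_rot: [-0.0, 0.686, 0.728, 0.001]
contact_force: [-0.1, 0.0, 0.3]
width: 0.085
clock: 23.7
position: [0.4741, -0.2471, 0.1528]
ee_rot: [-0.0, 0.686, 0.728, 0.001]
contact_force: [-2.9, -0.9, 6.1]
width: 0.0108
clock: 24.82
position: [0.4735, -0.2468, 0.2917]
ee_rot: [-0.001, 0.686, 0.728, 0.0]
contact_force: [-0.1, -0.0, -4.7]
width: 0.0101
[0.45, 0.03, 0.29] 99.5 -> [ 0.2776 -0.0068  0.0022] [-0.06 -0.15 -6.06]
190
[ 0.46579656 -0.23739796  0.30560854] [ 0.47933073 -0.15588228  0.32272662] [-0.00140482  0.31613265] [-0.04633903  0.46355644]
```

View pics/s3.png

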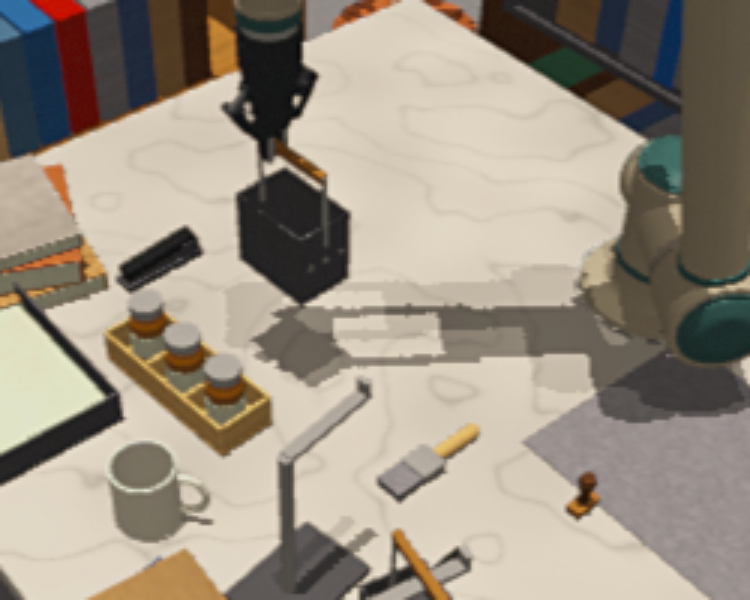

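Basket held level, with the bar centre about 18 mm above the TCP. Next I'll carry it to a point in front of the hook.

```bash
python3 -c "
from h import *
go([.531,.027,.29],99.5)" && python3 -m crank '[[0.01,0.003,0,0,0,-0.2],[0.03,0.008,0,0,0,-0.7],[0.055,0.014,0,0,0,-1.5],[0.085,0.022,0,0,0,-2],[0.115,0.03,0,0,0,-2.5],[0.145,0.037,0,0,0,-3],[0.175,0.045,0,0,0,-3.7],[0.205,0.053,0,0,0,-4.5],[0.23,0.06,0,0,0,-5],[0.25,0.065,0,0,0,-5.6],[0.265,0.07,0,0,0,-6],[0.275,0.073,0,0,0,-6],[0.279,0.074,0,0,0,-6],[0.279,0.074,0,0,0,-6],[0.279,0.074,0,0,0,-6]]' && python3 - <<'E'
from h import *
go([.531,.027,.26],99.5)
im=viewer.get_image("scene"); cv2.imwrite("pics/s4.png",cv2.resize(im["frame"][110:310,190:390],None,fx=3,fy=3))
im=viewer.get_image("top"); w=cloud(im)
hsv=cv2.cvtColor(im["frame"],cv2.COLOR_BGR2HSV)
m=(hsv[...,0]>4)&(hsv[...,0]<18)&(hsv[...,1]>120)&(w[...,2]>.27)&(w[...,2]<.36)&(abs(w[...,0]-.53)<.05)&(abs(w[...,1]-.06)<.1)
P=w[m];print(len(P))
if len(P): print(P.min(0),P.max(0),np.polyfit(P[:,1],P[:,2],1),np.polyfit(P[:,1],P[:,0],1))
m=(w[...,2]>.225)&(w[...,2]<.26)&(w[...,0]>.585)&(w[...,0]<.75)&(abs(w[...,1]-.08)<.05)
P=w[m];print("strap",len(P),P.min(0),P.max(0),np.polyfit(P[:,0],P[:,1],1))
E
```

```text
[0.531, 0.027, 0.29] 99.5 -> [0.2698 0.0739 0.0021] [-0.06 -0.15 -6.07]
clock: 26.8
position: [0.5305, 0.0356, 0.2921]
ee_rot: [-0.001, 0.647, 0.763, 0.0]
contact_force: [-0.4, 0.4, -3.4]
width: 0.0105
[0.531, 0.027, 0.26] 99.5 -> [-0.0086 -0.0009  0.0321] [-0.07 -0.13 -0.11]
93
[0.51402026 0.08211182 0.30530345] [0.52678419 0.1253005  0.32118259] [0.0366558  0.31244488] [-0.07161804  0.52810612]
strap 123 [0.6794529  0.07861141 0.22962075] [0.72661485 0.10042331 0.23888908] [ 0.17082646 -0.02954487]
```

View pics/s4.png

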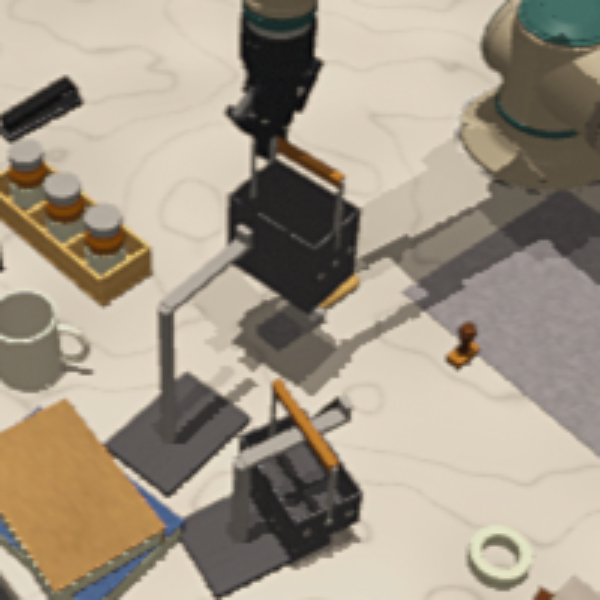

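The view shows the basket in front of the tip at (243,235), level. It is about 9 mm too far along tool x, so I'll correct that and lower it to threading height first.

```bash
python3 -m crank '[[-0.004,0,0.01,0,0,0],[-0.009,-0.001,0.024,0,0,0],[-0.009,-0.001,0.034,0,0,0],[-0.009,-0.001,0.034,0,0,0],[-0.009,-0.001,0.034,0,0,0]]' && python3 -c "
from h import *
go([.6496,.0472,.258],99.5);go([.531,.027,.258],99.5)"
```

```text
clock: 27.52
position: [0.5312, 0.0267, 0.2582]
ee_rot: [-0.001, 0.647, 0.763, 0.001]
contact_force: [0.1, 0.6, -3.8]
width: 0.0103
[0.6496, 0.0472, 0.258] 99.5 -> [9.000e-04 1.202e-01 1.000e-04] [-0.04 -0.14 -0.11]
[0.531, 0.027, 0.258] 99.5 -> [ 0.0003 -0.0001  0.0002] [-0.04 -0.14 -0.11]
```

```bash
python3 -m crank '[[0,0.005,0,0,0,0],[0,0.015,0,0,0,0],[0,0.027,0,0,0,0],[0,0.039,0,0,0,0],[0,0.051,0,0,0,0],[0,0.063,0,0,0,0],[0,0.075,0,0,0,0],[0,0.087,0,0,0,0],[0.001,0.098,0,0,0,0],[0.001,0.108,0,0,0,0],[0.001,0.116,0,0,0,0],[0.001,0.119,0,0,0,0],[0.001,0.119,0,0,0,0],[0.001,0.119,0,0,0,0]]' && python3 - <<'E'
from h import *
im=viewer.get_image("scene"); cv2.imwrite("pics/s5.png",cv2.resize(im["frame"][130:310,190:370],None,fx=3,fy=3))
E
```

```text
clock: 29.28
position: [0.648, 0.047, 0.2582]
ee_rot: [-0.001, 0.647, 0.763, 0.0]
contact_force: [0.4, 0.2, -3.7]
width: 0.0104
```

View pics/s5.png

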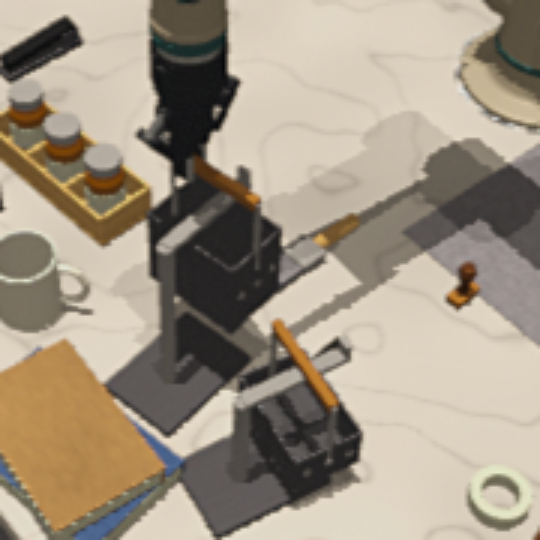

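The strap runs under the bar and above the rim, with no contact. I'll lower the bar onto the seat.

```bash
python3 -m crank '[[0,0,0.006,0,0,0],[0,0,0.014,0,0,0],[0,0,0.021,0,0,0],[0,0,0.026,0,0,0],[0,0,0.03,0,0,0],[0,0,0.032,0,0,0],[0,0,0.033,0,0,0],[0,0,0.033,0,0,0],[0,0,0.033,0,0,0]]'
```

```text
clock: 30.45
position: [0.6481, 0.0471, 0.2255]
ee_rot: [-0.001, 0.647, 0.763, 0.001]
contact_force: [0.1, -0.4, -4.1]
width: 0.0101
```

```bash
python3 -m crank '[[0,0,0.001,0,0,0],[0,0,0.0015,0,0,0],[0,0,0.002,0,0,0],[0,0,0.002,0,0,0],[0,0,0.002,0,0,0]]'
```

```text
clock: 31.08
position: [0.6481, 0.0471, 0.2235]
ee_rot: [-0.001, 0.647, 0.763, 0.001]
contact_force: [0.9, 0.1, -2.7]
width: 0.0104
```

```bash
python3 -m crank '[[0,0,0.001,0,0,0],[0,0,0.001,0,0,0],[0,0,0.001,0,0,0],[0,0,0.001,0,0,0]]'
```

```text
clock: 31.58
position: [0.6482, 0.0471, 0.223]
ee_rot: [-0.001, 0.647, 0.763, 0.001]
contact_force: [-1.1, -0.7, 1.0]
width: 0.0101
```

Borne by the strap. I'll release and back off straight up.

```bash
python3 -m crank '[[0,0,0,0,0,0],[0,0,0,0,0,0],[0,0,0,0,0,0],[0,0,0,0,0,0],[0,0,0,0,0,0]]' 0.5 20 && python3 -m crank '[[0,0,-0.005,0,0,0],[0,0,-0.015,0,0,0],[0,0,-0.03,0,0,0],[0,0,-0.05,0,0,0],[0,0,-0.08,0,0,0],[0,0,-0.11,0,0,0],[0,0,-0.13,0,0,0],[0,0,-0.13,0,0,0]]' && python3 -m crank '[[-0.02,-0.03,0,0,0,0],[-0.06,-0.08,0,0,0,0],[-0.1,-0.12,0,0,0,0],[-0.15,-0.15,0,0,0,0],[-0.2,-0.18,0,0,0,0],[-0.25,-0.2,0,0,0,0],[-0.3,-0.22,0,0,0,0],[-0.35,-0.24,0,0,0,0],[-0.4,-0.25,0,0,0,0],[-0.4,-0.25,0,0,0,0],[-0.4,-0.25,0,0,0,0],[-0.4,-0.25,0,0,0,0]]' && python3 - <<'E'
from h import *
im=viewer.get_image("scene"); cv2.imwrite("pics/s6.png",cv2.resize(im["frame"][120:310,180:380],None,fx=3,fy=3))
im=viewer.get_image("top"); w=cloud(im); cv2.imwrite("pics/t6.png",im["frame"])
hsv=cv2.cvtColor(im["frame"],cv2.COLOR_BGR2HSV)
m=(hsv[...,0]>4)&(hsv[...,0]<18)&(hsv[...,1]>120)&(w[...,2]>.22)&(w[...,2]<.3)&(abs(w[...,0]-.64)<.05)&(abs(w[...,1]-.08)<.09)
P=w[m];print("bar",len(P),P.mean(0),cv2.minAreaRect((P[:,:2]*1000).astype(np.float32)),np.polyfit(P[:,1],P[:,2],1))
c=cv2.minAreaRect((P[:,:2]).astype(np.float32))[0]; d=np.array(c)-[.644,.0807]; a=np.radians(9.5)
print("in seat frame",d@[np.cos(a),np.sin(a)],d@[-np.sin(a),np.cos(a)],np.median(P[:,2])-.007-.235)
o=np.load("top0.npz")["frame"]
m=(w[...,2]>.085)&(w[...,2]<.115)&(w[...,0]>.57)&(w[...,0]<.68)&(w[...,1]<-.1)&(w[...,1]>-.4)
n,l,st,_=cv2.connectedComponentsWithStats(m.astype(np.uint8))
for i in range(1,n):
    if st[i,4]>40: print("lid",st[i,4],w[l==i].mean(0).round(4))
def mean(n,x,y,z): 
    k=(abs(w[...,0]-x)<.05)&(abs(w[...,1]-y)<.05)&(w[...,2]>z)&(w[...,2]<z+.03)
    if k.any(): print(n,w[k].mean(0).round(4))
mean("stamp",.3723,.2085,.03); mean("eraser",.552,.1776,.008);mean("shallow bar",.64,.25,.158)
E
```

```text
clock: 32.2
position: [0.6483, 0.0471, 0.223]
ee_rot: [-0.001, 0.647, 0.763, 0.001]
contact_force: [-0.8, -0.1, -0.3]
width: 0.0426
clock: 33.2
position: [0.6491, 0.0468, 0.3561]
ee_rot: [0.001, 0.647, 0.763, 0.003]
contact_force: [0.3, -0.5, -0.3]
width: 0.043
clock: 34.7
position: [0.4679, -0.3872, 0.3544]
ee_rot: [0.001, 0.646, 0.763, 0.003]
contact_force: [0.5, 0.2, 0.5]
width: 0.0429
bar 260 [0.64461975 0.07948121 0.24747506] ((645.442138671875, 80.00973510742188), (12.019798278808594, 114.44776153564453), 9.93432903289795) [0.00024882 0.24745528]
in seat frame 0.0013084838771555932 -0.000918819618311319 0.006039748125925393
lid 226 [ 0.6285 -0.315   0.0992]
lid 221 [ 0.6269 -0.2358  0.0993]
lid 216 [ 0.6201 -0.1602  0.0992]
stamp [0.3723 0.2086 0.0531]
eraser [0.5526 0.1776 0.0132]
shallow bar [0.66   0.2502 0.1636]
```

View pics/s6.png

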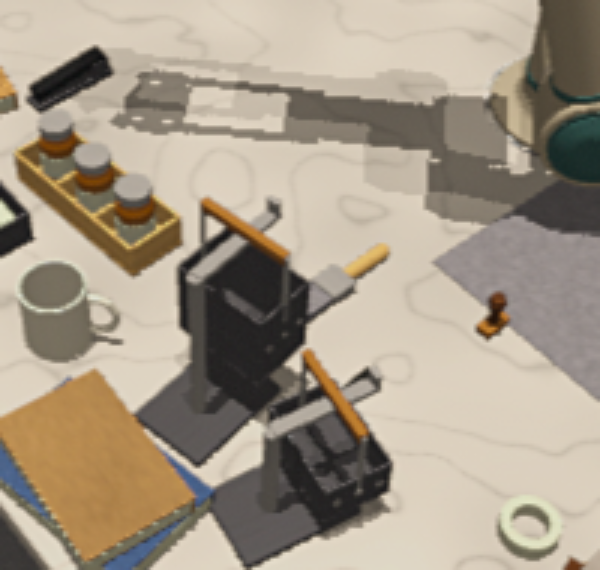

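The basket hangs level and centred on the seat, the jars stand in their cells, and the bystanders I measured haven't moved. I'll hand it in.

```bash
python3 -c "
from h import *
print(job.sign_off())"
```

```text
the job is handed in; nothing more can be done
None
```

I put both loose jars upright in the two free crate cells and hung the deep basket on the tall stand. I handed the job in at about 35 s on the robot's clock, with the arm clear of everything; sign-off gave no verdict.

What the last check showed, from one set of pictures about 2.5 s after I released the basket:
- **Basket:** the bar is within about 2 mm of the seat both ways and about 6 mm above it, and it lies level. Before I let go, the wrist force showed the strap taking its weight.
- **Jars:** the lids are within about 3 mm of the cell centres, and both look upright.
- **Bystanders:** jar_home, the stamp, the eraser and the hanging basket's bar came out within about 3 mm of where they started. I checked the mug, brush, tape roll and stapler only by eye, and they look unmoved.

I did not measure whether the basket was still swinging by comparing two pictures. One carrying move overshot sideways by about 9 mm because of a typing slip. I corrected it before threading the hook, and it touched nothing. No other check failed or disagreed.

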